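# Present the marked slide to the label reader, label up

### The arm

A 6-joint arm with a two-finger parallel gripper is mounted at the origin on a cart in front of the work surface, level with it; the furniture and walls round the work are solid. World frame = base frame: x ahead of the robot, y to its left, z up, the work surface at z = 0. Lengths are in m, angles in rad, forces in N, time in s.
With the tool pointing down it reaches from about 0.35 to 1 m from the base axis. Payload 7.1 kg.
Tool frame: the origin (TCP) lies at the very end of the fingers, on their centre line; the grasp point (between the pads) lies 19 mm behind it; z points along the fingers, y is the line along which they close (so a half turn about z gives the same grasp; the last joint's range is limited). The gripper opens to 85 mm and grips with 20 to 120 N. Pads are 22 mm wide; open, the fingers measure 114 mm over their backs; the gripper's body (76 mm by 85 mm) begins 54 mm behind the grasp point. The pads swing forward as they close: fully open they stand 13 mm farther back than shut.
Start: joints at [-1.229, 0.423, 1.63, -0, 1.089, -0.019], TCP at [0.221, -0.585, 0.231] pointing down, gripper open.
Joint ranges: [-3, 3], [-0.9, 2.11], [0.09, 2.58], [-1.31, 4.45], [0.11, 2.69], [-2.54, 2.54]. Speed limits (rad/s): [2.39, 2.39, 3.01, 3.14, 3.14, 3.14].

### API

Orientations are given as a unit quaternion [x, y, z, w].
In Python, from plant import monitor, grab_frame, camera_info, ticket, trace gives the robot as it stands.
- The arm moves only by the tool jog_arm, never from a script. Its argument "series" is one flat list of numbers, 7 for each row, row after row: the turn, a rotation vector about the tool's x, y, z in a scale on which 1.0 is 2 pi rad, then the shift along the tool's x, y, z in parts of the range, where 1.0 means 0.3 m, then the finger opening in m, from 0 to 0.0854. In form: [rx, ry, rz, dx, dy, dz, gripper, rx, ry, rz, dx, dy, dz, gripper, ...]. A call has 1 to 5 rows; each row is the pose to reach, as a shift and turn from the pose commanded when the call began, along the tool's axes at that moment; what a row does not reach only later rows make up. A row lasts 1/10 s, in which the tool goes at most 50 mm and 8.59 degrees, less where a joint would pass 70% of its speed; a pose out of reach is approached as far as the arm can. A call with a gripper value outside its range is refused whole. The fingers move at their own pace and stop on an object; the grip force is fixed at half the most. Time passes only in rows, so rows that repeat a pose let the fingers close. It gives the time, the measured TCP pose, the force, the opening and the grip force at its end, in the units of the state.
- monitor.observe(): the state, without advancing time (a new reading comes with each control period).
- grab_frame(name): name is "scene" or "top" or "wrist"; returns the picture (420x560x3 uint8, red, green, blue); there is no depth.
- camera_info(name): a dict with "vertical_fov" (degrees; the focal length in pixels is half the picture's height over the tangent of half this angle, whatever the lens; pixels are square), "cx", "cy" (the principal point, pixels), "R" (3x3) and "t" (3): a world point X has camera coordinates R X + t. Camera axes: x right, y down, z forward; pixel columns grow to the right and rows downward; lengths in m; the calibration is good to about 2 mm. The wrist camera is an equidistant fisheye: a pixel r from the principal point sees the ray r / f radians off the axis. A picture is of the moment at which its call begins: read the wrist's pose just before it. camera_info takes no time and is no camera call; for the wrist camera it gives the pose at the moment of the call.
- ticket.finish_job(): hands the job in; it is judged then, once.
Trained networks look in the newest picture that a camera, given by its name, has taken for a name from the list of things; names that differ only in an ending like _2 or _b are one class to them, and where a whole thing is asked for, a point or a joint stands for the part that bears it (a point fixed in the world has none). Each returns a list of dicts, best first, with "conf" (0 to 1); they miss things now and then, are a little off and sometimes report something else, mostly with a low value. They report only what shows in the picture. A call takes as long as a camera call.
- trace(camera, query): "mask" (420x560 bool, what is visible of it) and "xy" ([column, row] in pixels, amid what is visible of it).
The state is a dict: "clock": time; "joint_pos": joint angles; "joint_velocities": joint speeds; "tau": joint torques, N m; "ee_pos": TCP position; "eef_rot": TCP orientation; "wrist_force": force on the tool from outside, world axes, zero at the start; "torque": the same for the moment, N m; "finger_gap": finger opening in m; "gripper_force": force on a finger pad.
Only numpy, scipy, OpenCV 4.12 (cv2) and the standard library are available. Lean on these libraries where they do the work, as an engineer would, in place of code of your own. Each camera call takes 0.05 s, during which the arm holds its last target. There are 200 camera calls.

### The job

Two glass slides stand on end in small slotted feet; take the one that has the small amber oil bottle standing beside its foot and leave the other slide, the bottle, the eyepiece and everything else where they stand. The notched corner tells which end of the slide is frosted and which face carries the label: hold the slide level with the label face up, its frosted end centred about 90 mm above the ring on the label reader's base and its length in line with the reader's base, and finish still holding it there, steady and touching nothing else.

Things in the scene. Friction and masses are not known exactly. Their poses are not given: they have to be found in the camera images.
- slide_a: clear slide 75 long, 50 wide, 5 thick, 50 g, upright on a short end in foot_a, frosted end down. Origin at its centre (45.5 above the worktop at first); x = normal out of its label face, y = across the width, z = along the length, up at first. Can be gripped by its long edges (closing along y). Frosted end: 20 long, 8 x 8 notch at its lower left (y -, z -) corner seen facing the label
- slide_b: clear slide 75 long, 50 wide, 5 thick, 50 g, upright on a short end in foot_b, frosted end up. Origin at its centre (45.5 above the worktop at first); x = normal out of its label face, y = across the width, z = along the length, up at first. Can be gripped by its long edges (closing along y). Frosted end: 20 long, 8 x 8 notch at its upper right (y +, z +) corner seen facing the label
- slide_a_frosted (a point): centre of slide_a's frosted end on its label face, where the small paper label is; at (2.5, 0, -27.5) mm in the slide's frame, axes as the slide's. The other face is bare. On any of these slides: label facing you, frosted end up, the notch is at the upper right
- slide_b_frosted (a point): centre of slide_b's frosted end on its label face, where the small paper label is; at (2.5, 0, +27.5) mm in the slide's frame, axes as the slide's. The other face is bare
- foot_a: fixed aluminium foot of slide_a: base 64 (x) x 26 (y) x 8 with two jaws up to z 22, which form a slot along y, 6.8 wide, 14 deep, floor at z 8. The slide only stands in it (lift it straight up 20 to clear); its lower corners overhang the foot by 12 each side. Origin under its centre on the worktop; axes as its slide's at first
- foot_b: fixed aluminium foot of slide_b: base 64 (x) x 26 (y) x 8 with two jaws up to z 22, which form a slot along y, 6.8 wide, 14 deep, floor at z 8. The slide only stands in it (lift it straight up 20 to clear); its lower corners overhang the foot by 12 each side. Origin under its centre on the worktop; axes as its slide's at first
- immersion_oil: small amber bottle with a black cap, 26 across, 46 high, loose; stands about 65 from the centre of one of the two feet, behind it as seen from its label, and marks that slide as the one to present. Origin at its underside
- eyepiece: black microscope eyepiece, 30 across, 37 high, loose; stands in the same way beside the other foot. Origin at its underside
- reader: label reader, fixed: base plate 8 thick, x -50 to 140, y -45 to 45, with a white ring 42 across; post 12 thick, 223 high at x 122; camera head aimed down at the ring, its lowest part about x 80, z 170 (x 70 to 140, y -20 to 20). Origin on the worktop under the ring's centre; x = along the base from ring to post. Its open x - side is turned to the robot
- coverslips: small coverslip box, 32 x 32 x 21, loose bystander

How it is judged:
On the way:
1. the marked slide is lifted out of its foot in the fingers (((horizontal distance between immersion_oil and foot_a below 0.09 m and height (world z) of slide_a above 0.075 m and contact force between slide_a and the fingers above 1 N and contact force between slide_a and foot_a below 0.05 N) or (horizontal distance between immersion_oil and foot_b below 0.09 m and height (world z) of slide_b above 0.075 m and contact force between slide_b and the fingers above 1 N and contact force between slide_b and foot_b below 0.05 N))), for 0.1 s.
At the end, for the whole second after the job is handed in: the marked slide is held still by the fingers alone, label up and level within 15 degrees, length within 20 degrees of the line of the reader's base (either way round), frosted centre within 20 mm of the ring's axis and 60 to 140 mm above the worktop; the other slide still in its foot (((horizontal distance between immersion_oil and foot_a below 0.09 m and contact force between slide_a and the fingers above 1 N and angle between slide_a's own x axis and vertical below 0.26 rad and angle between the z axis of slide_a and the x axis of reader, either way round below 0.35 rad and horizontal distance between slide_a_frosted and reader below 0.02 m and height (world z) of slide_a_frosted between 0.06 and 0.14 m and linear speed of slide_a below 0.02 m/s and angular speed of slide_a below 0.2 rad/s and contact force between slide_a and reader below 0.05 N and contact force between slide_a and foot_a below 0.05 N and distance between slide_b and foot_b below 0.06 m and angle between slide_b's own z axis and vertical below 0.25 rad) or (horizontal distance between immersion_oil and foot_b below 0.09 m and contact force between slide_b and the fingers above 1 N and angle between slide_b's own x axis and vertical below 0.26 rad and angle between the z axis of slide_b and the x axis of reader, either way round below 0.35 rad and horizontal distance between slide_b_frosted and reader below 0.02 m and height (world z) of slide_b_frosted between 0.06 and 0.14 m and linear speed of slide_b below 0.02 m/s and angular speed of slide_b below 0.2 rad/s and contact force between slide_b and reader below 0.05 N and contact force between slide_b and foot_b below 0.05 N and distance between slide_a and foot_a below 0.06 m and angle between slide_a's own z axis and vertical below 0.25 rad))); the arm keeps its last pose, push and grip.
It fails at once if the slide that is not marked is moved by more than 20 mm ((horizontal distance between immersion_oil and foot_a below 0.09 m and distance of slide_b from where it was at the start of the episode above 0.02 m) or (horizontal distance between immersion_oil and foot_b below 0.09 m and distance of slide_a from where it was at the start of the episode above 0.02 m)).
It fails at once if the oil bottle, the eyepiece or the coverslip box is shifted by more than 25 mm (distance of any of immersion_oil, eyepiece, coverslips from where it was at the start of the episode above 0.025 m).
It also fails if it takes over 42 s, if anything falls off the work surface, if the arm or the gripper's body presses on something with over 40 N, if the wrist force passes 120 N, or if a joint passes its speed limit or range.

## Working session

There is one attempt and no reset: what is moved stays moved. The work goes in short steps, Python scripts to look and compute and a tool call to move; the robot and the scene stay as the last step left them, time stands still between calls to the robot, and variables do not carry over. Pictures are saved under pics/ and viewed, at most 10 in all, crops included, and the job is handed in when it is done.

Besides the shell and the picture viewer there is one more tool, called after ">>>" as name(argument=value, ...), one argument or row to a line, values as JSON. jog_arm: Moves the arm, as the interface text tells. Its arguments: {"type":"object","properties":{"series":{"type":"array"}},"required":["series"]}

```bash
mkdir -p pics
cat > h.py <<'E'
import numpy as np,cv2
from plant import monitor, grab_frame, camera_info, ticket, trace
from scipy.spatial.transform import Rotation as Ro
def f(c,h=420): return h/2/np.tan(np.radians(c["vertical_fov"])/2)
def proj(c,X):
    p=np.array(c["R"])@np.array(X)+np.array(c["t"]); return p[:2]/p[2]*f(c)+[c["cx"],c["cy"]]
def ray(c,uv):
    d=np.array([(uv[0]-c["cx"])/f(c),(uv[1]-c["cy"])/f(c),1]); R=np.array(c["R"])
    return -R.T@np.array(c["t"]),R.T@d
def onz(c,uv,z):
    o,d=ray(c,uv); return o+d*(z-o[2])/d[2]
E
python3 - <<'E'
from h import *
a=grab_frame("scene");b=grab_frame("top")
cv2.imwrite("pics/s1.png",a[:,:,::-1]);cv2.imwrite("pics/t1.png",b[:,:,::-1])
print(monitor.observe())
for n in("top","scene"):
    c=camera_info(n);o,_=ray(c,(0,0));print(n,c["vertical_fov"],c["cx"],c["cy"],o)
    for q in("slide_a","foot_a","immersion_oil","eyepiece","reader","coverslips","slide_a_frosted"):
        for r in trace(n,q)[:3]:
            print(q,round(r["conf"],2),np.round(r["xy"]),np.round(onz(c,r["xy"],0.02)[:2],3))
E
```

```text
{'clock': 0.1, 'joint_pos': array([-1.22902884e+00,  4.23783884e-01,  1.63059597e+00,  5.65169288e-06,
        1.08863700e+00, -1.89849344e-02]), 'joint_velocities': array([ 0.00029525, -0.00122128, -0.0019719 , -0.00030096,  0.00165525,
       -0.00107745]), 'tau': array([-6.20640967e-04, -5.58423436e+01, -2.82443404e+01, -5.22386972e-05,
        3.05815440e-03, -1.77279111e-05]), 'ee_pos': array([ 0.2204792 , -0.58428859,  0.2306182 ]), 'eef_rot': array([ 9.83776257e-01,  1.79398355e-01, -1.11958222e-04, -7.03248167e-04]), 'wrist_force': array([-0.18363443,  0.19516786, -0.36620178]), 'torque': array([-0.01509465, -0.01065396, -0.0075875 ]), 'gripper_force': 0.0, 'finger_gap': 0.08532445674435198}
top 48.280379222910696 277.64943463239587 207.79114140107689 [0.46593408 0.00502324 1.17178431]
slide_a 0.46 [403. 198.] [ 0.532 -0.317]
slide_a 0.37 [144. 186.] [0.572 0.32 ]
foot_a 0.81 [264. 185.] [0.57  0.024]
foot_a 0.59 [397. 197.] [ 0.534 -0.303]
eyepiece 0.6 [242. 199.] [0.536 0.08 ]
reader 0.65 [144. 186.] [0.573 0.318]
coverslips 0.68 [201. 248.] [0.417 0.183]
scene 46.00824046455324 279.363129970572 206.00328079795588 [-0.15366855 -0.7114329   0.61781209]
slide_a 0.97 [404. 276.] [ 0.565 -0.296]
slide_a 0.63 [298. 205.] [0.601 0.049]
slide_a 0.27 [272. 211.] [0.532 0.068]
foot_a 0.6 [302. 220.] [ 0.558 -0.011]
foot_a 0.52 [401. 292.] [ 0.518 -0.322]
immersion_oil 0.79 [379. 272.] [ 0.535 -0.255]
eyepiece 0.59 [271. 208.] [0.54 0.08]
reader 0.64 [226. 174.] [0.57  0.305]
coverslips 0.46 [205. 210.] [0.41  0.175]
slide_a_frosted 0.61 [301. 202.] [0.619 0.057]
```

View pics/t1.png

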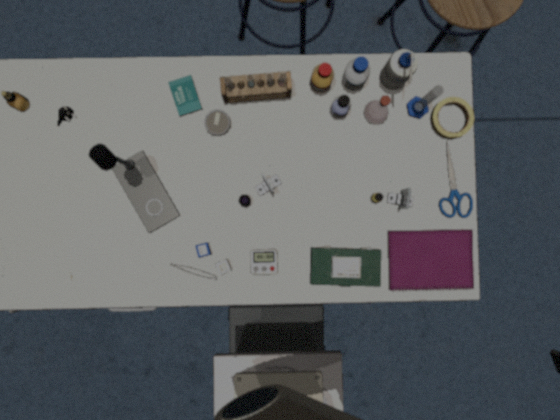

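View pics/s1.png

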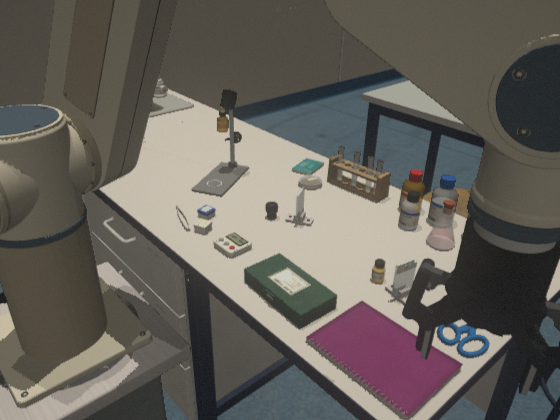

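Top view: the amber bottle is at (377,198), beside the right-hand foot at (398,198). The eyepiece at (245,200) is beside the foot at (268,185). The reader ring is at (154,207) and its post near (130,163).

Run:
```python
from h import *
s=cv2.imread("pics/s1.png");t=cv2.imread("pics/t1.png")
A=cv2.resize(t[170:225,360:420],(400,367),interpolation=cv2.INTER_CUBIC)
B=cv2.resize(s[245:315,355:435],(400,350),interpolation=cv2.INTER_CUBIC)
D=cv2.resize(t[165:220,230:290],(400,367),interpolation=cv2.INTER_CUBIC)[:230]
C=cv2.resize(t[145:235,95:185],(400,400),interpolation=cv2.INTER_CUBIC)[:230]
o=np.zeros((597,800,3),np.uint8);o[:367,:400]=A;o[:350,400:]=B;o[367:597,:400]=D;o[367:597,400:]=C
cv2.imwrite("pics/c1.png",o)
```

```text
(no output)
```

View pics/c1.png

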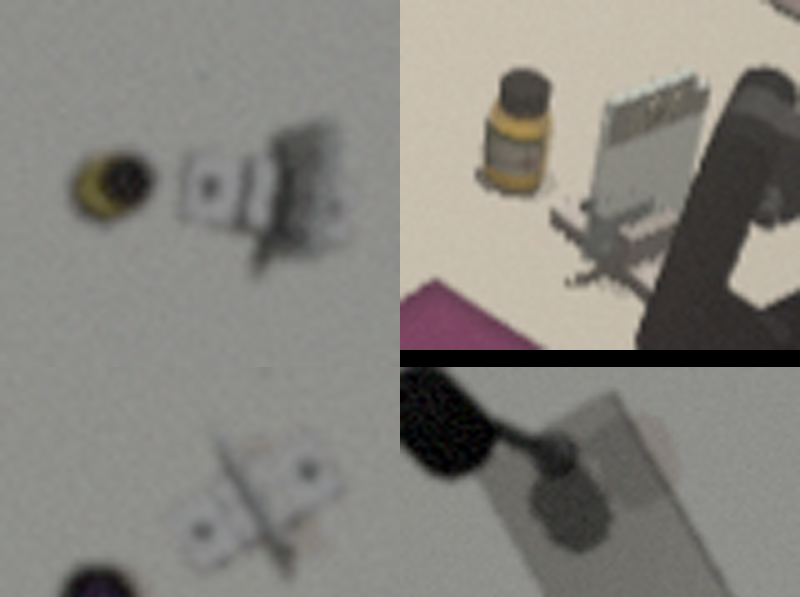

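The marked slide seems to have a darker, frosted-looking band at its top. I'll check the notch with the wrist camera.

```bash
cat >> h.py <<'E'
def wray(c,uv):
    d=np.array([uv[0]-c["cx"],uv[1]-c["cy"]],float);r=np.hypot(*d);th=r/f(c)
    R=np.array(c["R"]);v=np.r_[d/r*np.sin(th),np.cos(th)]
    return -R.T@np.array(c["t"]),R.T@v
def wproj(c,X):
    p=np.array(c["R"])@np.array(X)+np.array(c["t"]);q=np.hypot(p[0],p[1]);th=np.arctan2(q,p[2])
    return p[:2]/q*th*f(c)+[c["cx"],c["cy"]]
E
python3 - <<'E'
from h import *
c=camera_info("wrist");w=grab_frame("wrist")
print(c["vertical_fov"],wray(c,(100,100))[0],np.array(c["R"])[2], wproj(c,[.535,-.31,.03]))
for q in("slide_a","slide_a_frosted","foot_a","immersion_oil"):
    for r in trace("wrist",q)[:2]: print(q,round(r["conf"],2),np.round(r["xy"]))
cv2.imwrite("pics/w1.png",w[:,:,::-1])
# ring by ellipse, reader axis by mask in top
ct=camera_info("top");grab_frame("top")
m=trace("top","reader")[0]["mask"].astype(np.uint8)
print(cv2.minAreaRect(np.argwhere(m)[:,::-1].astype(np.float32)))
for uv in((154,207),(130,163)):print(onz(ct,uv,.008))
E
```

```text
65.70646984690485 [ 0.29392929 -0.55632656  0.37324801] [-0.27976771 -0.10605709 -0.95419176] [ 160.37321191 -113.03451553]
((136.3447265625, 179.43544006347656), (109.0477066040039, 46.389381408691406), 51.63251495361328)
[0.52123085 0.29863084 0.008     ]
[0.63193452 0.35717619 0.008     ]
```

View pics/w1.png

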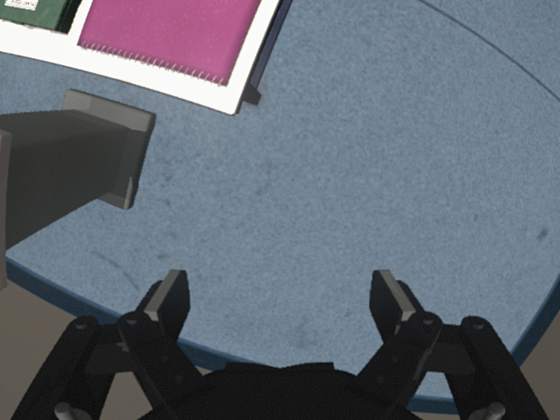

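Nothing useful in the wrist view: just floor and the magenta book at (170,40). I'll move toward the slide, with the tool turned so that it closes along world x.

Careful with the scale: shifts go in shares of 0.3 m and turns go in shares of 2 pi rad. That gives: 0.24 m / 0.3 = 0.8, 0.15 m / 0.3 = 0.5, -0.75 rad / 6.2832 = -0.1194.

>>> jog_arm(
  series=[0,0,-0.0239,0.1667,-0.0167,-0.0133,0.085,0,0,-0.0477,0.3333,-0.0333,-0.0267,0.085,0,0,-0.0716,0.5,-0.05,-0.04,0.085,0,0,-0.0955,0.6667,-0.0667,-0.0533,0.085,0,0,-0.1194,0.8,-0.0833,-0.0667,0.085],
)

```text
clock: 1.65
ee_pos: [0.4386, -0.4753, 0.2516]
eef_rot: [0.848, 0.53, 0.0, 0.0]
wrist_force: [0.3, -0.8, 0.1]
finger_gap: 0.085
gripper_force: 0.0
```

```bash
cat >> h.py <<'E'
import json,os
def log():
    s=monitor.observe();L=json.load(open("log.json")) if os.path.exists("log.json") else [[[-1.22902884e+00,  4.23783884e-01,  1.63059597e+00,  5.65169288e-06,1.08863700e+00, -1.89849344e-02],[0.2204792 , -0.58428859,  0.2306182],[9.83776257e-01,1.79398355e-01, -1.11958222e-04, -7.03248167e-04]]]
    L.append([list(s["joint_pos"]),list(s["ee_pos"]),list(s["eef_rot"])]);json.dump(L,open("log.json","w"))
    print(np.round(s["clock"],2),"q",np.round(s["joint_pos"],3),"p",np.round(s["ee_pos"],4),"rot\n",np.round(Ro.from_quat(s["eef_rot"]).as_matrix(),3));return s
E
python3 - <<'E'
from h import *
log();c=camera_info("wrist");w=grab_frame("wrist")
print(wproj(c,[.535,-.31,.03]))
cv2.imwrite("pics/w2.png",w[:,:,::-1])
for q in("slide_a","slide_a_frosted","foot_a","immersion_oil"):
    for r in trace("wrist",q)[:2]: print(q,round(r["conf"],2),np.round(r["xy"]))
E
```

```text
1.65 q [-0.844  0.434  1.562  0.     1.145 -0.391] p [ 0.4386 -0.4753  0.2516] rot
 [[ 0.438  0.899  0.   ]
 [ 0.899 -0.438 -0.   ]
 [ 0.     0.    -1.   ]]
[291.10424666  17.24086552]
slide_a 0.65 [285.  19.]
foot_a 0.89 [290.  38.]
```

```bash
cat >> h.py <<'E'
def tgt(a,yaw=0.):  # tool: y=closing along (cos yaw, sin yaw), z tilted by a from down toward left of it
    y=np.array([np.cos(yaw),np.sin(yaw),0]);l=np.array([-np.sin(yaw),np.cos(yaw),0]);z=np.sin(a)*l-np.cos(a)*np.array([0,0,1])
    return np.c_[np.cross(y,z),y,z]
def rel(p,R,p0=None,R0=None):
    s=monitor.observe();p0=s["ee_pos"] if p0 is None else p0;R0=Ro.from_quat(s["eef_rot"]).as_matrix() if R0 is None else R0
    v=Ro.from_matrix(R0.T@R).as_rotvec();d=R0.T@(np.array(p)-p0)
    print("rotvec",np.round(v,3),"shift",np.round(d,4),"rows",max(np.linalg.norm(v)/.15,np.linalg.norm(d)/.05))
E
python3 - <<'E'
from h import *
rel([.53,-.50,.17],tgt(np.radians(50)))
E
```

```text
rotvec [ 0.2    0.857 -0.431] shift [0.0207 0.0946 0.0811] rows 6.532373370180379
```

Converted, 0.07 m / 0.3 = 0.2333, 0.06 m / 0.3 = 0.2, 0.15 rad / 6.2832 = 0.0239.

>>> jog_arm(
  series=[0.0048,0.0207,-0.0103,0.01,0.0467,0.04,0.085,0.0095,0.0414,-0.0207,0.02,0.0933,0.08,0.085,0.0143,0.0621,-0.031,0.03,0.14,0.12,0.085,0.0191,0.0828,-0.0414,0.04,0.1867,0.16,0.085,0.0239,0.1019,-0.0509,0.05,0.2333,0.2,0.085],
)

```text
clock: 2.4
ee_pos: [0.5041, -0.4965, 0.1913]
eef_rot: [0.711, 0.624, 0.229, -0.228]
wrist_force: [0.5, 0.6, -1.0]
finger_gap: 0.0852
gripper_force: 0.0
```

Run:
```python
from h import *
log();c=camera_info("wrist");w=grab_frame("wrist")
print(wproj(c,[.535,-.31,.03]))
cv2.imwrite("pics/w3.png",w[:,:,::-1])
for q in("slide_a","slide_a_frosted","foot_a","immersion_oil"):
    for r in trace("wrist",q)[:2]: print(q,round(r["conf"],2),np.round(r["xy"]))
```

```text
2.4 q [-0.959  0.844  1.119  0.399  1.709 -0.883] p [ 0.5041 -0.4965  0.1913] rot
 [[ 0.115  0.993  0.041]
 [ 0.783 -0.116  0.611]
 [ 0.611 -0.038 -0.791]]
[290.58255772 136.84650194]
slide_a 0.83 [284. 132.]
slide_a_frosted 0.62 [282. 101.]
foot_a 0.78 [286. 160.]
foot_a 0.66 [292.   6.]
immersion_oil 0.65 [288. 127.]
immersion_oil 0.57 [280. 102.]
```

View pics/w3.png

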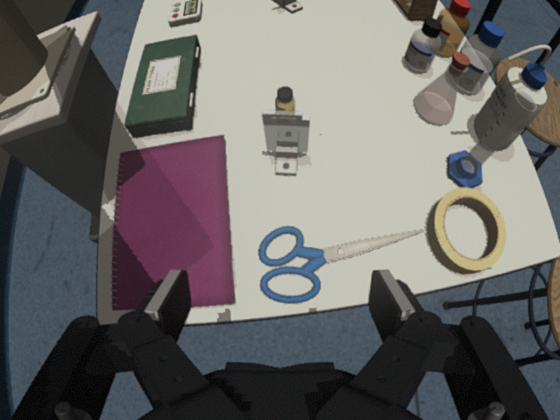

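The slide is at (285,132), with the bottle behind it at (285,98) and the foot's front at (286,165). I'll zoom in on the notch, and fit the arm's geometry to the logged poses.

```bash
cat > fk.py <<'E'
from h import *
from scipy.optimize import least_squares
RY=lambda a:Ro.from_euler('y',a);RZ=lambda a:Ro.from_euler('z',a)
# zero: arm straight up along z
def fk(q,P):
    H,a1,L1,L2,e,L3=P
    R1=RZ(q[0]);R2=R1*RY(q[1]);R3=R2*RY(q[2]);R4=R3*RZ(q[3]);R5=R4*RY(q[4]);R6=R5*RZ(q[5])
    w=R1.apply([a1,0,H])+R2.apply([0,0,L1])+R3.apply([e,0,L2])
    return w+R6.apply([0,0,L3]),R6,w
L=json.load(open("log.json"))
def fit():
    def res(P): return np.r_[np.concatenate([fk(q,P)[0]-p for q,p,_ in L]),1e-4*(np.array(P)-[.13,0,.45,.45,0,.28])]
    s=least_squares(res,[.13,0,.45,.45,0,.28]);return s.x,s
P,s=fit()
C=Ro.from_quat(L[0][2]).inv()*fk(L[0][0],P)[1]
if __name__=="__main__":
    print(np.round(P,4),np.abs(s.fun).max())
    for q,p,r in L: print(np.round((fk(q,P)[1].inv()*Ro.from_quat(r)).as_rotvec(),3))
E
python3 fk.py
python3 - <<'E'
import cv2
w=cv2.imread("pics/w3.png");cv2.imwrite("pics/c3.png",cv2.resize(w[80:180,245:325],(480,600),interpolation=cv2.INTER_CUBIC))
E
```

```text
[ 0.3228 -0.0458  0.6013  0.5184  0.0773  0.3312] 0.011326453661233193
[-0.    -0.     1.571]
[-0.    -0.     1.571]
[-0.    -0.     1.571]
```

View pics/c3.png

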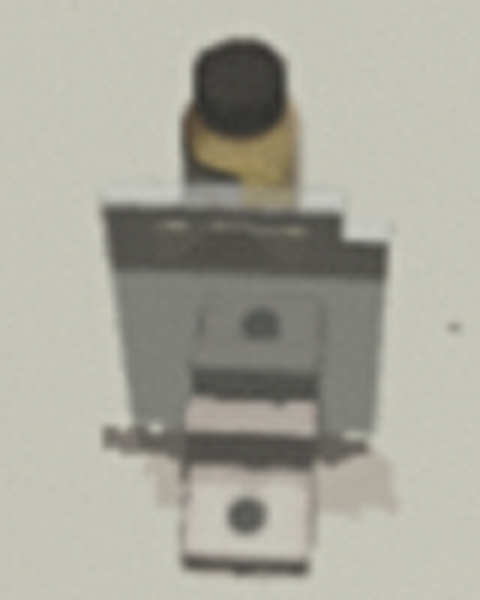

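Clear view: the frosted end is up and the notch is at the upper right, at (365,220) in the crop. So the label faces the camera (world −y) and this is slide_b. The foot's screws are at crop (247,515) and (262,322). Next I'll compute the poses.

Run:
```python
from h import *
c=camera_info("wrist")
def pz(x,y,z):
    o,d=wray(c,(245+x/6-.42,80+y/6-.42));return o+d*(z-o[2])/d[2]
h1,h2=pz(247,515,.008),pz(262,322,.008)
print("holes",h1,h2,"mid",(h1+h2)/2,"dist",np.linalg.norm(h1-h2),"yaw n",np.degrees(np.arctan2(*(h1-h2)[[1,0]])))
A,B=pz(102,193,.083),pz(342,193,.083);print("top back edge",A,B,np.linalg.norm(A-B))
A,B=pz(106,208,.083),pz(342,212,.083);print("top front edge",A,B,np.linalg.norm(A-B),np.degrees(np.arctan2(*(B-A)[[1,0]])))
print("rt", pz(388,240,.075))
n1,n2=pz(184,558,.008),pz(308,563,.008);print("near foot",n1,n2,np.linalg.norm(n1-n2))
ct=camera_info("top")
for n,(x,y) in dict(hole=(210,190),).items(): print(n,onz(ct,(360+x/6.67-.4,170+y/6.67-.4),.008))
print("bottle cap top",onz(ct,(360+128/6.67,170+180/6.67),.046))
```

```text
holes [ 0.52573566 -0.33537261  0.008     ] [ 0.53475284 -0.28979421  0.008     ] mid [ 0.53024425 -0.31258341  0.008     ] dist 0.04646180779274974 yaw n -101.1908241831054
top back edge [ 0.5056564  -0.30925642  0.083     ] [ 0.54630993 -0.31527014  0.083     ] 0.04109591915164286
top front edge [ 0.50603799 -0.31265152  0.083     ] [ 0.54567443 -0.31936328  0.083     ] 0.040200688380912314 -9.610900323012546
rt [ 0.55372215 -0.32048502  0.075     ]
near foot [ 0.51222519 -0.34322505  0.008     ] [ 0.53625016 -0.34764274  0.008     ] 0.024427758214874577
hole [ 0.53208441 -0.29122157  0.008     ]
bottle cap top [ 0.5331301  -0.25286768  0.046     ]
```

Run:
```python
from h import *
a=np.radians(72);R=tgt(a,np.radians(-10.3));z=R[:,2];G=np.array([.5305,-.3145,.056])
print(G-.1*z,G+.021*z);rel(G-.1*z,R)
```

```text
[ 0.5134949  -0.40807303  0.0869017 ] [ 0.53407107 -0.29484966  0.04951064]
rotvec [-0.075  0.605  0.003] shift [0.006  0.0028 0.1361] rows 4.067332497866459
```

Converted, 0.136 m / 0.3 = 0.4533, 0.006 m / 0.3 = 0.02, 0.605 rad / 6.2832 = 0.0963.

>>> jog_arm(
  series=[-0.0024,0.0191,0,0.0033,0,0.09,0.085,-0.0048,0.0382,0,0.0067,0.0033,0.18,0.085,-0.0072,0.0573,0,0.0133,0.0067,0.27,0.085,-0.0095,0.0764,0.0003,0.0167,0.0067,0.3633,0.085,-0.0119,0.0963,0.0005,0.02,0.01,0.4533,0.085],
)

```text
clock: 3.15
ee_pos: [0.5152, -0.4081, 0.0906]
eef_rot: [0.62, 0.52, 0.452, -0.375]
wrist_force: [1.0, 0.8, -0.9]
finger_gap: 0.0849
gripper_force: 0.0
```

```bash
python3 - <<'E'
from h import *
log()
E
python3 - <<'E'
import re
s=open('fk.py').read()
s=s.replace("H,a1,L1,L2,e,L3=P","H,a1,L1,L2,e,L3,d,g=P").replace("[e,0,L2]","[e,d,L2]").replace("R6.apply([0,0,L3])","R6.apply([0,0,L3])+R5.apply([g,0,0])").replace("0,.45,.45,0,.28]","0,.45,.45,0,.28,0,0]")
open('fk.py','w').write(s)
E
python3 fk.py
```

```text
3.15 q [-0.993  1.127  1.14   0.766  1.909 -0.982] p [ 0.5152 -0.4081  0.0906] rot
 [[ 0.05   0.984  0.171]
 [ 0.306 -0.178  0.935]
 [ 0.951  0.005 -0.31 ]]
[ 0.3124  0.      0.5631  0.4849  0.0775  0.301   0.0119 -0.    ] 1.823999396581272e-05
[-0.    -0.     1.571]
[-0.    -0.     1.571]
[-0.    -0.     1.571]
[0.    0.    1.571]
```

The kinematic model now fits to 0.02 mm. Next I'll locate the reader ring and axis, and check that the final pose is reachable.

Run:
```python
from fk import *
t=cv2.imread("pics/t1.png");c=camera_info("top")
g=cv2.cvtColor(t,cv2.COLOR_BGR2GRAY).astype(int)
roi=g[145:238,105:185]; print("table",np.median(g[230:240,100:130]),"plate",np.median(g[195:201,140:146]))
th=(np.median(g[230:240,100:130])+np.median(g[195:201,140:146]))/2
m=np.zeros(g.shape,np.uint8);m[175:238,105:185]=(roi[30:]<th)
n,lab,st,ce=cv2.connectedComponentsWithStats(m);k=1+st[1:,4].argmax();m=(lab==k).astype(np.uint8)
cnt=max(cv2.findContours(m,cv2.RETR_EXTERNAL,cv2.CHAIN_APPROX_NONE)[0],key=len)[:,0]
hull=np.array([onz(c,p,.008)[:2] for p in cnt])
r=cv2.minAreaRect((hull*1000).astype(np.float32));print("rect",r)
# ring: bright pixels inside plate, away from edge
er=cv2.erode(cv2.morphologyEx(m,cv2.MORPH_CLOSE,np.ones((5,5))),np.ones((7,7)))
pl=np.median(g[er>0]);ys,xs=np.where((er>0)&(g>pl+8)&(np.hypot(np.arange(420)[:,None]-207,np.arange(560)[None]-154)<14))
W=np.array([onz(c,(x,y),.008)[:2] for x,y in zip(xs,ys)])
A=np.c_[2*W,np.ones(len(W))];s=np.linalg.lstsq(A,(W**2).sum(1),rcond=None)[0];print("ring",s[:2],np.sqrt(s[2]+s[0]**2+s[1]**2),len(W))
cc=cv2.boxPoints(r);print(cc)
```

```text
table 142.0 plate 109.0
rect ((550.2786865234375, 313.47296142578125), (170.09701538085938, 93.34912872314453), 28.92319107055664)
ring [0.52188805 0.29891574] 0.01899213527168553 90
[[453.26483 313.19318]
 [498.41193 231.4876 ]
 [647.29254 313.75275]
 [602.14545 395.4583 ]]
```

```bash
cat >> fk.py <<'E'
lo=np.array([-3,-.9,.09,-1.31,.11,-2.54]);hi=np.array([3,2.11,2.58,4.45,2.69,2.54])
Cz=Ro.from_rotvec([0,0,1.5708])
def ik(p,R,q0):
    def res(q):
        x,r,_=fk(q,P);return np.r_[(x-p)*5,((r*Cz).inv()*Ro.from_matrix(R)).as_rotvec()]
    s=least_squares(res,np.clip(q0,lo+1e-3,hi-1e-3),bounds=(lo,hi));return s.x,np.abs(s.fun).max()
ring=np.array([.5219,.2989]);E=np.array([np.cos(.505),np.sin(.505),0]);LF=np.array([-E[1],E[0],0])
def final(a,h,gs=.0105,tc=.021,tilt=0):
    z=E*np.cos(a+tilt)-np.array([0,0,np.sin(a+tilt)]);R=np.c_[np.cross(LF,z),LF,z]
    return np.r_[ring,h]+E*(.0275-gs)+tc*z,R
E
python3 - <<'E'
from fk import *
for ad in(20,30,60,66,72,78,84):
  for h in(.09,.11):
    p,R=final(np.radians(ad),h)
    for q0 in([.55,.3,2.2,0,.6,1.57],[.55,.3,2.4,3.14,.6,-1.57]):
        q,e=ik(p,R,q0);print(ad,h,np.round(q,2),round(e,4))
# pick
G=np.array([.5305,-.3145,.056])
for ad in (60,66,72,78,84):
    R=tgt(np.radians(ad),np.radians(-10.3));print(ad,[np.round(v,3) for v in ik(G+.021*R[:,2],R,L[-1][0])])
E
```

```text
20 0.09 [ 0.56  0.51  2.02 -1.31  0.11 -0.19] 0.6282
20 0.09 [ 0.46  0.5   2.01  0.94  0.11 -2.54] 0.6506
20 0.11 [ 0.56  0.47  2.03 -1.31  0.11 -0.2 ] 0.6036
20 0.11 [ 0.46  0.46  2.02  0.94  0.11 -2.54] 0.6258
30 0.09 [ 0.56  0.52  2.02 -1.31  0.11 -0.2 ] 0.4731
30 0.09 [ 0.46  0.52  2.01  0.94  0.11 -2.54] 0.4954
30 0.11 [ 0.56  0.48  2.04 -1.31  0.11 -0.2 ] 0.4488
30 0.11 [ 0.46  0.48  2.02  0.94  0.11 -2.54] 0.4709
60 0.09 [ 0.5   0.55  2.01  0.05  0.11 -1.63] 0.056
60 0.09 [ 0.5   0.55  2.01  0.05  0.11 -1.63] 0.056
60 0.11 [ 0.5   0.51  2.03  0.04  0.11 -1.61] 0.0321
60 0.11 [ 0.5   0.51  2.03  0.04  0.11 -1.61] 0.0321
66 0.09 [ 0.5   0.56  1.99  0.01  0.18 -1.59] 0.0
66 0.09 [ 0.5   0.56  1.99  0.01  0.18 -1.59] 0.0
66 0.11 [ 0.5   0.52  1.99  0.01  0.22 -1.59] 0.0
66 0.11 [ 0.5   0.52  1.99  0.01  0.22 -1.59] 0.0
72 0.09 [ 0.5   0.56  1.93  0.    0.34 -1.58] 0.0
72 0.09 [ 0.5   0.56  1.93  0.    0.34 -1.58] 0.0
72 0.11 [ 0.5   0.53  1.93  0.    0.38 -1.58] 0.0
72 0.11 [ 0.5   0.53  1.93  0.    0.38 -1.58] 0.0
78 0.09 [ 0.5   0.58  1.86  0.    0.49 -1.58] 0.0
78 0.09 [ 0.5   0.58  1.86  0.    0.49 -1.58] 0.0
78 0.11 [ 0.5   0.54  1.86  0.    0.53 -1.58] 0.0
78 0.11 [ 0.5   0.54  1.86  0.    0.53 -1.58] 0.0
84 0.09 [ 0.5   0.6   1.8   0.    0.64 -1.58] 0.0
84 0.09 [ 0.5   0.6   1.8   0.    0.64 -1.58] 0.0
84 0.11 [ 0.5   0.57  1.79  0.    0.68 -1.58] 0.0
84 0.11 [ 0.5   0.57  1.79  0.    0.68 -1.58] 0.0
60 [array([-0.865,  1.009,  1.415,  0.735,  1.554, -1.037]), np.float64(0.0)]
66 [array([-0.879,  1.056,  1.381,  0.777,  1.642, -1.05 ]), np.float64(0.0)]
72 [array([-0.889,  1.104,  1.347,  0.819,  1.728, -1.06 ]), np.float64(0.0)]
78 [array([-0.897,  1.152,  1.315,  0.862,  1.812, -1.065]), np.float64(0.0)]
84 [array([-0.902,  1.2  ,  1.284,  0.907,  1.895, -1.066]), np.float64(0.0)]
```

Run:
```python
from h import *
s=monitor.observe();print(s["wrist_force"])
R=tgt(np.radians(72),np.radians(-10.3));G=np.array([.5305,-.3145,.056]);rel(G+.021*R[:,2],R)
```

```text
[ 0.99176905  0.75097936 -0.92919389]
rotvec [0.001 0.001 0.005] shift [-0.0035 -0.0018  0.1219] rows 2.4388481279764305
```

Converted, 0.121 m / 0.3 = 0.4033, 0.09 m / 0.3 = 0.3.

>>> jog_arm(
  series=[0,0,0,0,0,0.1,0.085,0,0,0,0,0,0.2,0.085,0,0,0,0,0,0.3,0.085,0,0,0,0,0,0.4033,0.085,0,0,0,0,0,0.4033,0.085],
)

```text
clock: 3.65
ee_pos: [0.5351, -0.2907, 0.0518]
eef_rot: [0.62, 0.52, 0.45, -0.378]
wrist_force: [0.1, 0.3, 0.2]
finger_gap: 0.0851
gripper_force: 0.0
```

Run:
```python
from h import *
s=log();print(s["wrist_force"])
w=grab_frame("wrist");cv2.imwrite("pics/w4.png",w[:,:,::-1])
```

```text
3.65 q [-0.883  1.099  1.352  0.819  1.727 -1.06 ] p [ 0.5351 -0.2907  0.0518] rot
 [[ 0.053  0.985  0.165]
 [ 0.305 -0.173  0.936]
 [ 0.951  0.    -0.31 ]]
[0.10141447 0.32464614 0.20280324]
```

View pics/w4.png

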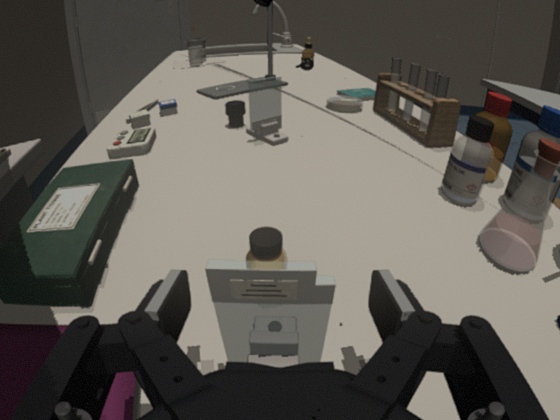

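The slide stands between the pads, spanning columns 208–333, with the fingers at 188 and 372. That's about 3 mm off centre, so I'll correct it and close.

Converted, -0.003 m / 0.3 = -0.01.

>>> jog_arm(
  series=[0,0,0,0,-0.01,0,0.085,0,0,0,0,-0.01,0,0.03,0,0,0,0,-0.01,0,0.03,0,0,0,0,-0.01,0,0.03,0,0,0,0,-0.01,0,0.03],
)

```text
clock: 4.2
ee_pos: [0.5321, -0.2942, 0.0503]
eef_rot: [0.62, 0.519, 0.452, -0.377]
wrist_force: [-1.1, -2.0, 4.4]
finger_gap: 0.0485
gripper_force: 61.1
```

>>> jog_arm(
  series=[0,0,0,0,0,0,0.03,0,0,0,0,0,0,0.03,0,0,0,0,0,0,0.03],
)

```text
clock: 4.5
ee_pos: [0.5321, -0.294, 0.0503]
eef_rot: [0.62, 0.519, 0.452, -0.377]
wrist_force: [-1.5, -3.1, 5.6]
finger_gap: 0.0485
gripper_force: 61.1
```

Run:
```python
from h import *
s=log();print(s["wrist_force"],s["finger_gap"],s["gripper_force"])
R=Ro.from_quat(s["eef_rot"]).as_matrix();print(R.T@[0,0,.05])
```

```text
4.5 q [-0.89   1.102  1.351  0.817  1.729 -1.065] p [ 0.5321 -0.294   0.0503] rot
 [[ 0.052  0.984  0.168]
 [ 0.303 -0.176  0.936]
 [ 0.951  0.002 -0.308]]
[-1.47638791 -3.08393643  5.58569617] 0.04846973437816328 61.139148473739624
[ 4.75716013e-02  9.82100487e-05 -1.53926316e-02]
```

Converted, 0.114 m / 0.3 = 0.38, 0.095 m / 0.3 = 0.3167.

>>> jog_arm(
  series=[0,0,0,0.0467,0,-0.015,0.03,0,0,0,0.11,0,-0.0357,0.03,0,0,0,0.2067,0,-0.0667,0.03,0,0,0,0.3167,0,-0.1033,0.03,0,0,0,0.38,0,-0.1233,0.03],
)

```text
clock: 5.0
ee_pos: [0.5323, -0.2937, 0.1723]
eef_rot: [0.62, 0.52, 0.451, -0.376]
wrist_force: [0.8, 0.0, -1.3]
finger_gap: 0.0486
gripper_force: 61.8
```

Run:
```python
from fk import *
s=log();print(s["wrist_force"],s["finger_gap"],s["gripper_force"])
# plan check: up/aside waypoint then final
p,R=final(np.radians(72),.25)
q0=s["joint_pos"];R0=Ro.from_quat(s["eef_rot"]).as_matrix();p0=s["ee_pos"]
rel(p,R)
from scipy.spatial.transform import Slerp
S=Slerp([0,1],Ro.from_matrix([R0,R]));q=q0
for f_ in np.linspace(0,1,9):
    x=p0+(p-p0)*f_; q,e=ik(x,S(f_).as_matrix(),q);print(np.round(x,2),np.round(S(f_).as_matrix()[:,2],2),np.round(q,2),round(e,3),np.round(fk(q,P)[2],2))
w=grab_frame("wrist");cv2.imwrite("pics/w5.png",w[:,:,::-1])
```

```text
5.0 q [-0.89   0.922  1.4    0.836  1.817 -0.967] p [ 0.5323 -0.2937  0.1723] rot
 [[ 0.051  0.984  0.168]
 [ 0.305 -0.176  0.936]
 [ 0.951  0.003 -0.31 ]]
[ 0.75013228  0.01616364 -1.30803962] 0.0486208764193651 61.80662512779236
rotvec [ 1.086 -0.802 -2.129] shift [ 0.2398 -0.0959  0.5491] rows 16.80867328345021
[ 0.53 -0.29  0.17] [ 0.17  0.94 -0.31] [-0.89  0.92  1.4   0.84  1.82 -0.97] 0.0 [ 0.48 -0.58  0.27]
[ 0.53 -0.22  0.18] [ 0.04  0.91 -0.42] [-0.77  0.83  1.49  0.76  1.73 -1.21] 0.0 [ 0.52 -0.49  0.3 ]
[ 0.53 -0.14  0.19] [-0.05  0.84 -0.54] [-0.64  0.73  1.59  0.7   1.61 -1.41] 0.0 [ 0.55 -0.4   0.35]
[ 0.54 -0.07  0.19] [-0.11  0.74 -0.66] [-0.49  0.62  1.68  0.65  1.47 -1.57] 0.0 [ 0.57 -0.29  0.39]
[0.54 0.01 0.2 ] [-0.11  0.62 -0.78] [-0.32  0.51  1.75  0.61  1.31 -1.69] 0.0 [ 0.57 -0.18  0.44]
[0.54 0.08 0.21] [-0.07  0.49 -0.87] [-0.13  0.42  1.81  0.55  1.13 -1.76] 0.0 [ 0.56 -0.06  0.47]
[0.54 0.16 0.22] [ 0.01  0.35 -0.93] [ 0.08  0.34  1.85  0.45  0.96 -1.77] 0.0 [0.54 0.05 0.5 ]
[0.54 0.23 0.22] [ 0.13  0.24 -0.96] [ 0.29  0.31  1.86  0.27  0.8  -1.71] 0.0 [0.5  0.16 0.51]
[0.54 0.31 0.23] [ 0.27  0.15 -0.95] [ 0.5   0.31  1.85  0.    0.67 -1.58] 0.0 [0.46 0.27 0.52]
```

View pics/w5.png

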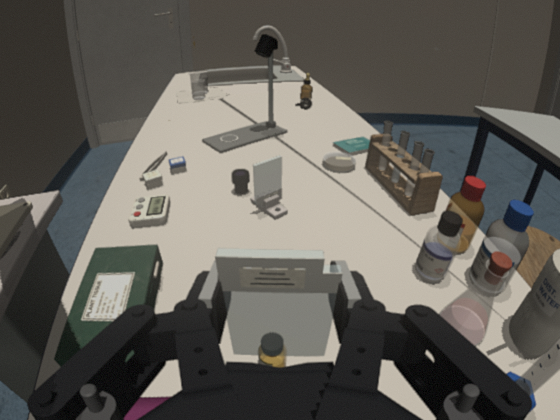

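The slide is firmly held and upright, with the frosted end up (label at (268,278)), and the other slide is untouched at (267,180). I'll plan a path that enters the reader from its open side, below the camera head.

```bash
cat > plan.py <<'E'
from fk import *
T,TR=final(np.radians(72),.095,.0115,.0215)
p1=T-.08*E+[0,0,.15];p2=T-.08*E
E
python3 - <<'E'
from plan import *
q=[.5,.5,1.9,0,.4,-1.58]
for x in(p1,p2,T):print(np.round(x,3),[np.round(v,3) for v in ik(x,TR,q)])
s=monitor.observe();R0=Ro.from_quat(s["eef_rot"]).as_matrix();p0=s["ee_pos"]
v=Ro.from_matrix(R0.T@TR).as_rotvec();d=R0.T@(p1-p0);q=s["joint_pos"]
for k in range(1,18):
    f_=k/17;R=R0@Ro.from_rotvec(v*f_).as_matrix();x=p0+R0@(d*f_)
    q2,e=ik(x,R,q)
    if k%3==1:
        ends=[np.round(x-.0215*R[:,2]+u,2) for u in ()]
        print(k,np.round(q2-q,2),round(e,4),np.round(x,3))
    q=q2
print(v/17,d/17)
def bottom(f_):
    R=R0@Ro.from_rotvec(v*f_).as_matrix();g=p0+R0@(d*f_)-.0215*R[:,2]
    al=np.radians(72);zs=np.sin(al)*R[:,0]-np.cos(al)*R[:,2]
    return min((g+zs*a+R[:,1]*b)[2] for a in(-.049,.026) for b in(-.025,.025)),(g-zs*.049)
for f_ in np.linspace(0,1,6):print(f_,bottom(f_))
E
```

```text
[0.472 0.271 0.225] [array([ 0.499,  0.197,  2.019,  0.003,  0.611, -1.579]), np.float64(0.0)]
[0.472 0.271 0.075] [array([ 0.499,  0.477,  2.104,  0.008,  0.247, -1.584]), np.float64(0.0)]
[0.542 0.31  0.075] [array([ 0.5  ,  0.552,  1.931,  0.005,  0.344, -1.58 ]), np.float64(0.0)]
1 [ 0.05 -0.04  0.05 -0.04 -0.04 -0.12] 0.0 [ 0.529 -0.261  0.178]
4 [ 0.06 -0.05  0.05 -0.03 -0.06 -0.1 ] 0.0 [ 0.519 -0.161  0.186]
7 [ 0.07 -0.06  0.05 -0.02 -0.07 -0.07] 0.0 [ 0.508 -0.062  0.195]
10 [ 0.09 -0.05  0.04 -0.02 -0.08 -0.04] 0.0 [0.497 0.038 0.204]
13 [ 0.1  -0.04  0.03 -0.05 -0.09  0.01] 0.0 [0.486 0.138 0.213]
16 [ 0.11 -0.01  0.01 -0.12 -0.07  0.08] 0.0 [0.475 0.238 0.222]
[ 0.06385009 -0.04699868 -0.12517063] [ 0.01282845 -0.00936824  0.02959692]
0.0 (np.float64(0.1321754202834973), array([ 0.52957497, -0.31465086,  0.13232553]))
0.2 (np.float64(0.142060879033134), array([ 0.53739403, -0.20786901,  0.14960524]))
0.4 (np.float64(0.1613921048534161), array([ 0.54264648, -0.09228131,  0.17313559]))
0.6000000000000001 (np.float64(0.18784625316760145), array([0.54098487, 0.03149643, 0.19955043]))
0.8 (np.float64(0.21733072257258826), array([0.52977963, 0.1608135 , 0.22476694]))
1.0 (np.float64(0.245), array([0.50877238, 0.29164289, 0.245     ]))
```

Run:
```python
from plan import *
s=monitor.observe();R0=Ro.from_quat(s["eef_rot"]).as_matrix();p0=s["ee_pos"]
v=Ro.from_matrix(R0.T@TR).as_rotvec();d=R0.T@(p1-p0)
for k in range(4): print(np.round(v/20,4),np.round(Ro.from_rotvec(v*k/4).inv().apply(d)/20,4))
```

```text
[ 0.0543 -0.0399 -0.1064] [ 0.0109 -0.008   0.0252]
[ 0.0543 -0.0399 -0.1064] [0.0163 0.0062 0.0226]
[ 0.0543 -0.0399 -0.1064] [0.0131 0.0197 0.0159]
[ 0.0543 -0.0399 -0.1064] [0.0026 0.0274 0.0077]
```

Converted, 0.126 m / 0.3 = 0.42, -0.008 m / 0.3 = -0.0267, -0.532 rad / 6.2832 = -0.0847.

>>> jog_arm(
  series=[0.0086,-0.0064,-0.0169,0.0367,-0.0267,0.0833,0.03,0.0173,-0.0127,-0.0339,0.0733,-0.0533,0.1667,0.03,0.0259,-0.0191,-0.0508,0.11,-0.08,0.2533,0.03,0.0345,-0.0255,-0.0678,0.1467,-0.1067,0.3367,0.03,0.0433,-0.0318,-0.0847,0.1833,-0.1333,0.42,0.03],
)

```text
clock: 5.55
ee_pos: [0.5162, -0.1506, 0.1824]
eef_rot: [0.446, 0.755, 0.397, -0.272]
wrist_force: [1.3, -0.2, -0.5]
finger_gap: 0.0483
gripper_force: 61.8
```

Converted, 0.113 m / 0.3 = 0.3767, 0.09 m / 0.3 = 0.3, 0.272 rad / 6.2832 = 0.0433.

>>> jog_arm(
  series=[0.0086,-0.0064,-0.0169,0.0533,0.02,0.0767,0.03,0.0173,-0.0127,-0.0339,0.11,0.04,0.15,0.03,0.0259,-0.0191,-0.0508,0.1633,0.06,0.2267,0.03,0.0345,-0.0255,-0.0678,0.2167,0.0833,0.3,0.03,0.0433,-0.0318,-0.0847,0.27,0.1033,0.3767,0.03],
)

```text
clock: 6.05
ee_pos: [0.5013, -0.0096, 0.1953]
eef_rot: [0.229, 0.914, 0.303, -0.14]
wrist_force: [0.4, 0.6, -0.2]
finger_gap: 0.0483
gripper_force: 61.8
```

Converted, 0.098 m / 0.3 = 0.3267, 0.08 m / 0.3 = 0.2667, -0.532 rad / 6.2832 = -0.0847.

>>> jog_arm(
  series=[0.0086,-0.0064,-0.0169,0.0433,0.0667,0.0533,0.03,0.0173,-0.0127,-0.0339,0.0867,0.13,0.1067,0.03,0.0259,-0.0191,-0.0508,0.13,0.1967,0.16,0.03,0.0345,-0.0255,-0.0678,0.1733,0.2633,0.2133,0.03,0.0433,-0.0318,-0.0847,0.2167,0.3267,0.2667,0.03],
)

```text
clock: 6.55
ee_pos: [0.486, 0.1314, 0.2074]
eef_rot: [-0.01, 0.984, 0.18, 0.006]
wrist_force: [-1.0, -0.1, -0.8]
finger_gap: 0.0486
gripper_force: 61.8
```

Converted, 0.137 m / 0.3 = 0.4567, 0.01 m / 0.3 = 0.0333, -0.532 rad / 6.2832 = -0.0847.

>>> jog_arm(
  series=[0.0086,-0.0064,-0.0169,0.01,0.09,0.0267,0.03,0.0173,-0.0127,-0.0339,0.0167,0.1833,0.05,0.03,0.0259,-0.0191,-0.0508,0.0267,0.2733,0.0767,0.03,0.0345,-0.0255,-0.0678,0.0333,0.3667,0.1033,0.03,0.0433,-0.0318,-0.0847,0.0433,0.4567,0.1267,0.03],
)

```text
clock: 7.05
ee_pos: [0.4706, 0.273, 0.2207]
eef_rot: [-0.249, 0.956, 0.04, 0.151]
wrist_force: [-0.3, -1.0, -2.3]
finger_gap: 0.0485
gripper_force: 61.8
```

Run:
```python
from plan import *
s=log();print(s["wrist_force"],s["finger_gap"],s["gripper_force"],p1,"\n",TR)
rel(p1,TR);rel(p2,TR)
R=Ro.from_quat(s["eef_rot"]).as_matrix();print(R.T@(T-p2))
```

```text
7.05 q [ 0.502  0.203  2.022  0.005  0.602 -1.581] p [0.4706 0.273  0.2207] rot
 [[-0.831 -0.488  0.269]
 [-0.464  0.873  0.151]
 [-0.308  0.    -0.951]]
[-0.25445003 -0.95553667 -2.26513092] 0.04848943197162843 61.81049108505249 [0.47170338 0.27115068 0.22455228] 
 [[-0.83234039 -0.48380744  0.27044379]
 [-0.46012822  0.87517447  0.14950472]
 [-0.30901699  0.         -0.95105652]]
rotvec [ 0.002 -0.001  0.004] shift [-0.0013 -0.0021 -0.0037] rows 0.088853803525438
rotvec [ 0.002 -0.001  0.004] shift [ 0.0449 -0.0022  0.139 ] rows 2.922380794167785
[-0.0761034  -0.00035085  0.02466067]
```

Converted, 0.141 m / 0.3 = 0.47, 0.045 m / 0.3 = 0.15.

>>> jog_arm(
  series=[0,0,0,0.03,0,0.0933,0.03,0,0,0,0.06,-0.0033,0.1867,0.03,0,0,0,0.09,-0.0033,0.28,0.03,0,0,0,0.1233,-0.0067,0.38,0.03,0,0,0,0.15,-0.0067,0.47,0.03],
)

```text
clock: 7.55
ee_pos: [0.4713, 0.2702, 0.0708]
eef_rot: [-0.247, 0.957, 0.04, 0.149]
wrist_force: [0.4, -0.7, -0.8]
finger_gap: 0.0484
gripper_force: 61.8
```

Converted, -0.076 m / 0.3 = -0.2533, -0.057 m / 0.3 = -0.19.

>>> jog_arm(
  series=[0,0,0,-0.0633,0,0.02,0.03,0,0,0,-0.1267,0,0.04,0.03,0,0,0,-0.19,0,0.0617,0.03,0,0,0,-0.2533,0,0.0823,0.03,0,0,0,-0.2533,0,0.0823,0.03],
)

```text
clock: 8.05
ee_pos: [0.5442, 0.3104, 0.0725]
eef_rot: [-0.247, 0.956, 0.041, 0.151]
wrist_force: [0.3, 1.2, -0.2]
finger_gap: 0.0485
gripper_force: 62.0
```

Run:
```python
from plan import *
s=log();print(s["wrist_force"],s["finger_gap"],s["gripper_force"],T);rel(T,TR)
a=grab_frame("scene");b=grab_frame("top");w=grab_frame("wrist")
o=np.zeros((600,800,3),np.uint8)
o[:300,:400]=cv2.resize(a[120:240,160:320],(400,300),interpolation=2);o[:300,400:]=cv2.resize(b[140:248,90:234],(400,300),interpolation=2)
o[300:,:400]=cv2.resize(w,(400,300));cv2.imwrite("pics/f1.png",o[:,:,::-1])
for n in("wrist","top"):
    for r in trace(n,"slide_b_frosted")[:2]:print(n,r["conf"],r["xy"])
```

```text
8.05 q [ 0.497  0.559  1.926  0.017  0.344 -1.595] p [0.5442 0.3104 0.0725] rot
 [[-0.833 -0.484  0.269]
 [-0.46   0.875  0.152]
 [-0.309  0.003 -0.951]]
[ 0.29797391  1.20773544 -0.2074061 ] 0.04849635852493604 62.0261013507843 [0.54171733 0.30985527 0.07455228]
rotvec [ 0.003 -0.    -0.   ] shift [ 0.0016  0.0007 -0.0027] rows 0.0652374449462492
wrist 0.76 [282.3, 299.1]
top 0.51 [135.8, 182.8]
```

View pics/f1.png

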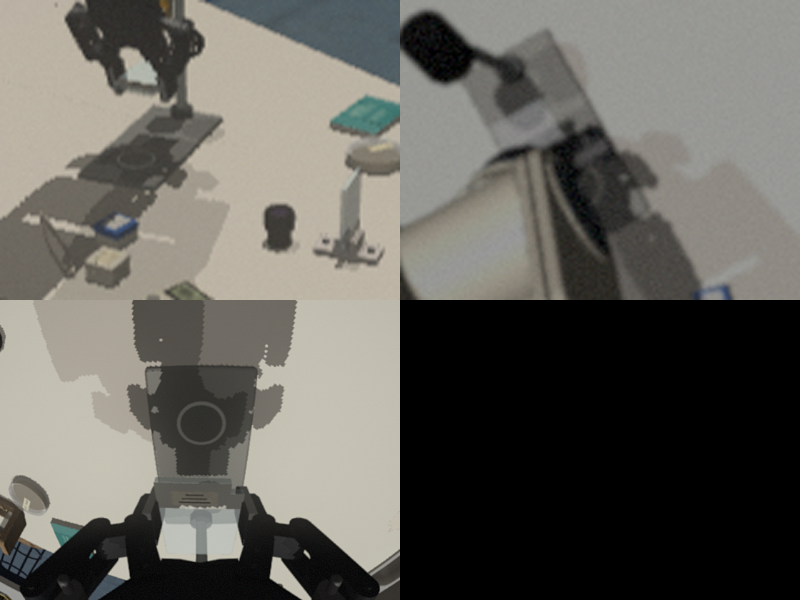

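Run:
```python
from plan import *
c=camera_info("wrist")
def pz(uv,z):
    o,d=wray(c,uv);return o+d*(z-o[2])/d[2]
print(pz((281.5,172.5),.008),[np.round(pz((282.3,299.1),z),4) for z in(.09,.0955)],ring)
s=monitor.observe();print(s["clock"],np.abs(s["joint_velocities"]).max(),s["ee_pos"])
```

```text
[0.52128579 0.29969694 0.008     ] [array([0.5384, 0.3089, 0.09  ]), array([0.5326, 0.3056, 0.0955])] [0.5219 0.2989]
8.3 0.0056566184592124905 [0.5407188  0.30845397 0.07181762]
```

The ring position agrees with the wrist view to within 1 mm. I'll overlay the predicted slide outline on a fresh wrist picture to check where the frosted end is.

Run:
```python
from plan import *
c=camera_info("wrist");s=monitor.observe();w=grab_frame("wrist")[:,:,::-1].copy()
R=Ro.from_quat(s["eef_rot"]).as_matrix();g=s["ee_pos"]-.0215*R[:,2];al=np.radians(72)
zs=np.sin(al)*R[:,0]-np.cos(al)*R[:,2];n=-np.cos(al)*R[:,0]-np.sin(al)*R[:,2];C=g-.0115*zs
fr=C+.0025*n+.0275*zs;print("n",n,"zs",zs,"frosted",fr,"err",fr[:2]-ring)
x0,y0=180,200;im=cv2.resize(w[y0:400,x0:380],(600,600),interpolation=2)
for a,b,col in((.0375,-.025,(0,0,255)),(.0375,.017,(0,0,255)),(.0295,.025,(0,0,255)),(.0175,-.025,(0,255,0)),(.0175,.025,(0,255,0)),(.0275,0,(255,0,0))):
    u=wproj(c,C+.0025*n+a*zs+b*R[:,1]);cv2.circle(im,tuple(int(v) for v in (u-[x0,y0])*3),5,col,1);print(np.round(u))
cv2.imwrite("pics/f2.png",im)
```

```text
n [ 5.67552096e-03 -5.89583980e-04  9.99983720e-01] zs [-0.87492238 -0.48424057  0.00468022] frosted [0.52103741 0.29747536 0.09487094] err [-0.00086259 -0.00142464]
[212. 256.]
[324. 256.]
[343. 271.]
[219. 291.]
[339. 291.]
[279. 275.]
```

View pics/f2.png

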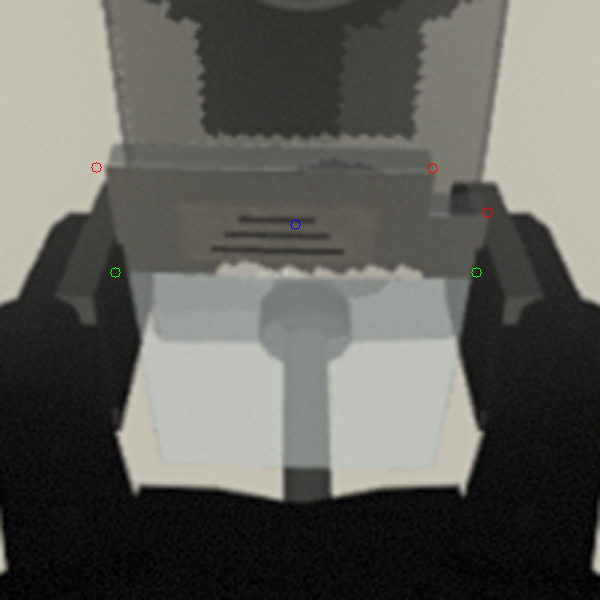

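The overlay matches the slide's edges, notch and frosted line to about 2 mm. The label faces up, the slide is level, and the frosted centre is about 2 mm from the ring's axis at 95 mm height. I'll hand it in.

```bash
python3 -c "
from plant import ticket;print(ticket.finish_job())"
```

```text
the job is handed in; nothing more can be done
None
```

I handed the job in with the marked slide (slide_b) held level and label up, its frosted end about 2 mm from the ring's axis and 95 mm up; the hand-in returned no verdict.

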